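# Load a fragile bone specimen into the spectrometer

### The job

Pick the old bone up from its stand with a light grip (it is brittle and cracks if squeezed, dropped or pressed down hard) and lay it gently in the cork-lined cradle of the loading carriage, either way round. Let go of it, then slide the carriage all the way to its stop at the spectrometer end with the bone still lying in the cradle. Leave the other things on the table alone.

Things in the scene. Friction and masses are not known exactly. Their poses are not given: they have to be found in the camera images.
- bone: Brittle cream bone, 175 mm long, about 90 g. x runs along it; origin on the axis of the round shaft (30 mm thick, x -80 to +65 mm), where to grip it. Knuckled end, up to 50 mm wide: x 61 to 95 mm. Cracks if the finger forces on it add up to over 80 N (40 N per pad; 20 N per pad holds it), if pressed or knocked on supports with over 30 N, or if dropped 10 mm: let go at most 3 mm up.
- stand: Fixed white stand on which the bone starts, along the stand's x. Origin: centre of the underside, on the table. Base 200 x 90 mm (x, y), 10 mm thick, with two cork-lined vees, each 10 mm thick (x) and 50 mm wide (y), at x = -40 and +40 mm, 70 mm free between them for the fingers. Vee tops 48 mm, axis of the bone's shaft 50 mm above the table.
- rail: Fixed rail, 100 mm wide (x), 720 mm long (y), 24 mm high, on which the carriage slides to the rail's +y, the robot's left, towards the white spectrometer cabinet. Origin on the table under the cradle's centre when the carriage is fully out. A white stop block, 40 mm high, stands across it 315 mm along +y: fully home, the carriage's front edge meets the rubber on it.
- carriage (a joint): Slide of the carriage along the rail's +y, in m: 0 fully out, 0.18 fully home at its hard stop. Starts between 0 and 0.04. About 2 N of friction; stays where it is left. With the bone aboard, move it no faster than 0.2 m/s.
- cradle (a point): On the carriage, 70 mm above the table: where the bone's origin belongs. y: slide direction, along which the bone must lie; x: across. Carriage: dark plate, 94 mm wide (x), y -150 to +120 mm, its top 36 mm below this point; two cork-lined vees, 10 mm thick (y), 50 mm wide (x), at y = -40 and +40 mm, 70 mm free between them for the fingers, tops 2 mm below this point.
- tab (a point): Middle of the upper edge, outer (-y) face, of the carriage's push tab: upright aluminium plate, 60 mm wide (x), 10 mm thick (y), at the end away from the spectrometer, 90 mm above the table, 56 mm above the carriage plate. Push this face to +y (closed fingers from above, tips about 30 mm below this point) or pinch the tab. Axes as the cradle's.
- jar: Bystander: brown jar, 60 mm in diameter, 90 mm high; origin under its centre.
- objective: Bystander: steel microscope objective standing upright, 44 mm in diameter, 66 mm high; origin under its centre.
- slidebox: Bystander: flat white box, 85 x 130 x 35 mm; origin under its centre.
- brush: Bystander: small brush lying on the table on the robot's left; origin under its middle.

How it is judged:
On the way:
1. the bone lies in the cradle, let go of, before the carriage is slid home (x of bone in the frame of cradle between -0.008 and 0.008 m and z of bone in the frame of cradle between -0.007 and 0.007 m and y of bone in the frame of cradle between -0.015 and 0.015 m and angle between the x axis of bone and the y axis of cradle, either way round below 0.12 rad and contact force between the fingers and bone below 0.1 N and value of joint carriage below 0.12 m), for 0.2 s.
At the end, for the whole second after the job is handed in: The bone lies at rest and untouched in the cradle: its origin within 8 mm across, 7 mm in height and 15 mm along, its axis within 7 degrees of the cradle's; the carriage is within 8 mm of its stop; the jar, objective, box and brush are within 30 mm of where they stood (x of bone in the frame of cradle between -0.008 and 0.008 m and z of bone in the frame of cradle between -0.007 and 0.007 m and y of bone in the frame of cradle between -0.015 and 0.015 m and angle between the x axis of bone and the y axis of cradle, either way round below 0.12 rad and contact force between the fingers and bone below 0.1 N and value of joint carriage above 0.172 m and linear speed of bone below 0.02 m/s and distance of each of jar, objective, slidebox, brush from where it was at the start of the episode below 0.03 m).
It fails at once if the fingers squeeze the bone with more than 80 N in all (40 N per pad) (contact force between the fingers and bone above 80 N).
It fails at once if the bone is pressed or knocked against its stand, the carriage or the rail with more than 30 N (contact force between bone and rail above 30 N or contact force between bone and stand above 30 N).
It fails at once if the bone is dropped into the cradle or jolted along in it (moving faster than 0.4 m/s within 15 mm of its place in the cradle, as after a fall of about 10 mm) (distance between bone and cradle below 0.015 m and linear speed of bone above 0.4 m/s).
It fails at once if the bone falls to the table (height (world z) of bone below 0.03 m).
It fails at once if a bystander is moved by more than 30 mm (distance of any of jar, objective, slidebox, brush from where it was at the start of the episode above 0.03 m).
It also fails if it takes over 58 s, if anything falls off the work surface, if the arm or the gripper's body presses on something with over 40 N, if the wrist force passes 120 N, or if a joint passes its speed limit or range.

### The arm

A 7-joint arm with a two-finger parallel gripper is mounted at the origin on the work surface. World frame = base frame: x ahead of the robot, y to its left, z up, the work surface at z = 0. Lengths are in m, angles in rad, forces in N, time in s.
With the tool pointing down it reaches from about 0.425 to 0.95 m from the base axis. Payload 16.7 kg.
Tool frame: the origin (TCP) lies at the very end of the fingers, on their centre line; the grasp point (between the pads) lies 19 mm behind it; z points along the fingers, y is the direction in which the jaws open and shut (so a half turn about z gives the same grasp; the last joint's range is limited). The gripper opens to 94 mm and grips with 3 to 60 N. Pads are 16 mm wide; open, the fingers measure 119 mm over their backs; the gripper's body (75 mm by 177 mm) begins 78 mm behind the grasp point.
Start: joints at [-1.476, 0.426, 0.074, 1.606, -0.034, 1.111, -0.067], TCP at [0.163, 0.655, 0.205] pointing down, gripper open.
Joint ranges: [-2.85, 2.85], [-0.5, 2.14], [-1.23, 1.37], [0.21, 2.46], [-1.02, 4.16], [0.16, 2.05], [-2.73, 2.73]. Speed limits (rad/s): [1.89, 1.89, 2.39, 2.39, 3.01, 3.01, 3.01].

### API

Orientations are given as a rotation vector (axis times angle).
In Python, from workcell import env, vision gives the robot as it stands.
- The arm moves only by the tool move_arm, never from a script. Its argument "series" is a list of rows, each an object with "translation": the shift along the tool's x, y, z in mm, a list of three; "roll": the turn about the tool's z in rad; "hand": the opening in per cent of the stroke, from 0 (shut) to 100 (fully open). A call has 1 to 10 rows; each row shifts and turns the pose as measured when the row begins, along the tool's axes as they then stand; what a row does not reach is not made up. A row lasts 1/12 s, in which the tool goes at most 41.7 mm and 7.16 degrees, less where a joint would pass 70% of its speed; a pose out of reach is approached as far as the arm can. A call is refused whole if a number of a shift passes 41.7 or a number of a turn 0.125, either way. A call with a gripper value outside its range is refused whole. The fingers move at their own pace and stop on an object; the grip force is fixed at half the most. Time passes only in rows, so rows that do not move let the fingers close. It gives the time, the measured TCP pose, the force and the opening at its end, in the units of the state.
- env.get_state(): the state, without advancing time (a new reading comes with each control period).
- vision.camera(name): name is "side" or "top" or "wrist"; returns a dict with "frame" (384x512x3 uint8, red, green, blue), "depth" (384x512 float32, m along the optical axis (not along the pixel's ray), 0 where there is no reading), "fx", "fy", "cx", "cy" (pixels), "rvec" (rotation vector, rad) and "tvec" (3), from world to camera coordinates, as OpenCV has them. Camera axes: x right, y down, z forward; pixel columns grow to the right and rows downward; lengths in m; the calibration is good to about 2 mm. A picture is of the moment at which its call begins.
- env.finish_job(): hands the job in, once; it reports no verdict.
The state is a dict: "time_s": time; "joints": joint angles; "qvel": joint speeds; "effort": joint torques, N m; "tool_pos": TCP position; "eef_rot": TCP orientation; "contact_force": force on the tool from outside, world axes, zero at the start; "torque": the same for the moment, N m; "opening": finger opening in m.
Only numpy, scipy, OpenCV 4.12 (cv2) and the standard library are available. Lean on these libraries where they do the work, as an engineer would, in place of code of your own. Each camera call takes 0.05 s, during which the arm holds its last target. There are 200 camera calls.

## Working session

There is one attempt and no reset: what is moved stays moved. The work goes in short steps, Python scripts to look and compute and a tool call to move; the robot and the scene stay as the last step left them, time stands still between calls to the robot, and variables do not carry over. Pictures are saved under pics/ and viewed, on a budget of 10 in all, crops included, one or two more only if the job needs it, and the job is handed in when it is done.

Besides the shell and the picture viewer there is one more tool, called after "Request:" as name([rows], argument=value, ...), one row to a line, values as JSON. move_arm: Moves the arm, as the interface text tells. Its arguments: {"type":"object","properties":{"series":{"type":"array","items":{"type":"object","properties":{"translation":{"type":"array","items":{"type":"number"}},"roll":{"type":"number"},"hand":{"type":"number"}}}}},"required":["series"]}

```bash
mkdir -p pics; cat > h.py <<'E'
import numpy as np, cv2
from workcell import env, vision
def grab(n):
    c=vision.camera(n); np.savez(f'pics/{n}.npz',**c); return c
def load(n): return dict(np.load(f'pics/{n}.npz'))
def cloud(c):
    d=c['depth']; v,u=np.mgrid[:d.shape[0],:d.shape[1]]
    P=np.stack([(u-c['cx'])/c['fx']*d,(v-c['cy'])/c['fy']*d,d],-1)
    R=cv2.Rodrigues(c['rvec'])[0]
    W=(P-c['tvec'].reshape(3))@R
    W[d==0]=np.nan
    return W
E
python3 - <<'E'
from h import *
s=env.get_state(); print({k:np.round(v,3) for k,v in s.items()})
ims=[]
for n in('top','side'):
    c=grab(n); cv2.imwrite(f'pics/{n}0.png',cv2.resize(c['frame'][...,::-1],(800,600)))
    R=cv2.Rodrigues(c['rvec'])[0]; print(n,-R.T@c['tvec'].reshape(3),R.round(2).tolist())
E
```

```text
{'time_s': np.float64(0.0), 'joints': array([-1.477,  0.427,  0.074,  1.607, -0.034,  1.111, -0.067]), 'qvel': array([ 0.002,  0.   , -0.001, -0.002, -0.002, -0.001,  0.002]), 'effort': array([ 2.0000e-03, -9.3580e+01,  3.6670e+00, -4.5423e+01, -4.9000e-02,
        2.0000e-02,  0.0000e+00]), 'tool_pos': array([0.163, 0.655, 0.205]), 'eef_rot': array([-3.820e-01, -3.118e+00,  2.000e-03]), 'contact_force': array([ 0.287,  0.088, -0.25 ]), 'torque': array([-0.007,  0.019, -0.056]), 'opening': np.float64(0.094)}
top [ 0.31328891 -0.02284833  1.25814259] [[0.01, -1.0, -0.01], [-0.98, -0.01, -0.17], [0.17, 0.01, -0.98]]
side [0.21681998 0.50051738 0.78110962] [[-0.89, -0.46, -0.01], [-0.34, 0.67, -0.66], [0.31, -0.58, -0.75]]
```

View pics/top0.png

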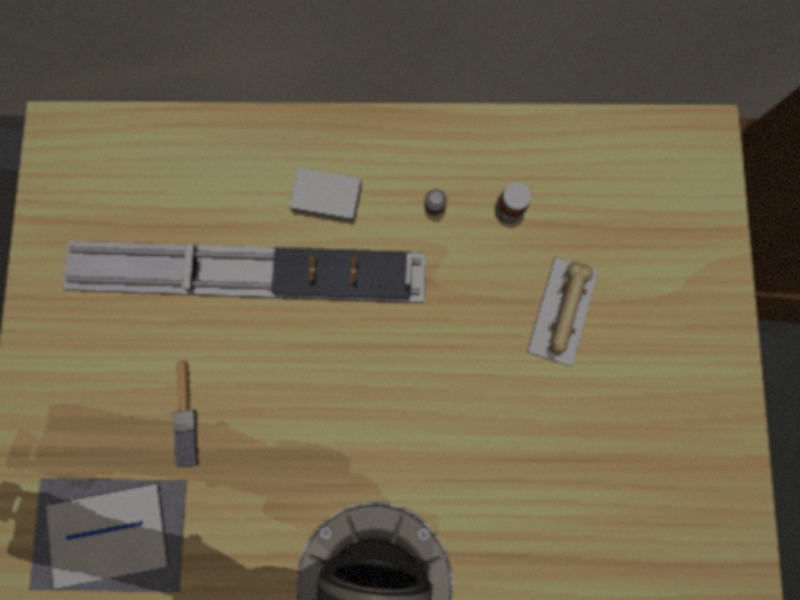

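View pics/side0.png

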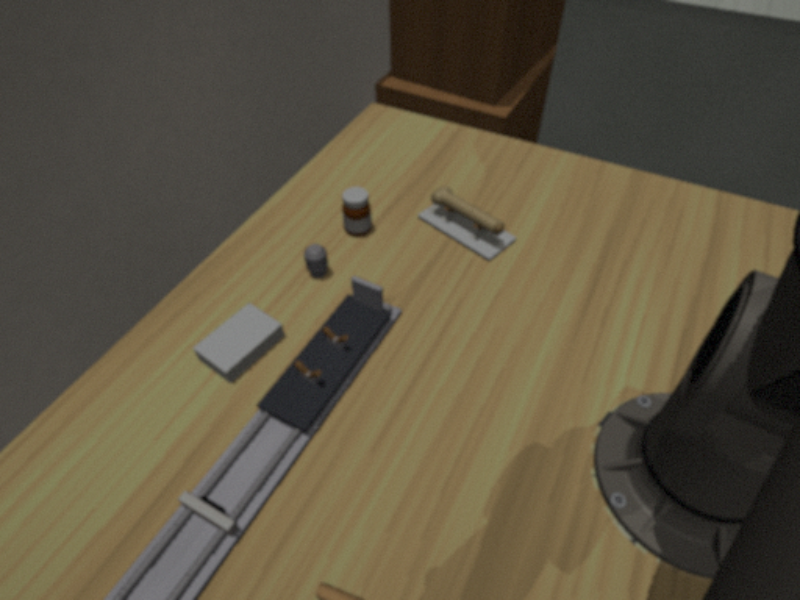

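The top view (800x600) shows the bone on its stand at about (572,308), knuckle at (578,270). It also shows the rail at y≈270, the cradle vees at (312,268) and (354,270), the tab at (410,272) and the stop at (190,268). The side view agrees. Next I'll measure from depth.

```bash
python3 - <<'E'
from h import *
for n,pts in(('top',dict(standA=(557,260),standB=(597,268),standC=(571,362),standD=(530,352),boneK=(578,270),boneT=(560,345),bonem=(571,308),vee1=(312,268),vee2=(354,270),tab=(410,272),stop=(190,268),base=(375,520),railend=(80,268),plate=(333,285),jar=(516,192),obj=(436,196),box=(326,190),table=(450,420),brush=(184,400))),):
    c=load(n); W=cloud(c)
    for k,(u,v) in pts.items():
        u=int(u*.64);v=int(v*.64); p=np.nanmedian(W[v-1:v+2,u-1:u+2].reshape(-1,3),0); print(k,p.round(3))
    # bone shaft: points z>0.053 in region
    m=(W[...,2]>.052)&(W[...,2]<.085)
    v,u=np.nonzero(m); s=(u>.64*525)&(u<.64*605)&(v>.64*250)&(v<.64*370)
    P=W[v[s],u[s]]; print('bone n',len(P),P.mean(0).round(3),P[:,2].max())
    r=cv2.fitLine(P[:,:2].astype(np.float32),cv2.DIST_HUBER,0,.01,.01).ravel(); print(r, np.percentile((P[:,:2]-r[2:])@r[:2],[0,100]))
    # stand base
    m=(W[...,2]>.003)&(W[...,2]<.09);v,u=np.nonzero(m); s=(u>.64*520)&(u<.64*605)&(v>.64*250)&(v<.64*370)
    P=W[v[s],u[s]];print('stand',cv2.minAreaRect(P[:,:2].astype(np.float32)*1000))
    # vees/plate/tab
    for nm,lo,hi,(u0,u1,v0,v1) in(('vees',.042,.075,(295,375,245,300)),('tab',.06,.1,(390,430,240,305)),('plate',.030,.038,(265,412,240,305)),('rail',.012,.12,(55,435,235,310)),('stop',.033,.05,(170,205,240,300)),('box',.02,.05,(280,370,160,225))):
        m=(W[...,2]>lo)&(W[...,2]<hi);v,u=np.nonzero(m);s=(u>.64*u0)&(u<.64*u1)&(v>.64*v0)&(v<.64*v1)
        P=W[v[s],u[s]];print(nm,len(P),np.median(P,0).round(4),cv2.minAreaRect(P[:,:2].astype(np.float32)*1000),np.percentile(P[:,:2],[2,98],axis=0).round(4).tolist())
E
```

```text
standA [ 0.614 -0.356  0.008]
standB [ 0.601 -0.438 -0.001]
standC [ 0.412 -0.376  0.01 ]
standD [ 0.429 -0.298  0.007]
boneK [ 0.582 -0.378  0.065]
boneT [ 0.439 -0.341  0.065]
bonem [ 0.507 -0.364  0.065]
vee1 [0.584 0.129 0.049]
vee2 [0.581 0.047 0.051]
tab [ 0.571 -0.06   0.089]
stop [0.585 0.368 0.038]
base [ 0.114 -0.001  0.013]
railend [0.588 0.596 0.012]
plate [0.554 0.087 0.034]
jar [ 0.728 -0.262  0.089]
obj [ 0.726 -0.112  0.066]
box [0.748 0.107 0.033]
table [ 0.299 -0.143  0.001]
brush [0.328 0.37  0.017]
bone n 627 [ 0.514 -0.362  0.062] 0.07357746901066388
[ 0.9520238  -0.30602401  0.5263881  -0.3657192 ] [-0.10754701  0.07339512]
stand ((513.03369140625, -366.88104248046875), (168.85231018066406, 237.0367889404297), 88.69816589355469)
vees 118 [0.5842 0.0528 0.0599] ((580.7468872070312, 88.77216339111328), (90.38274383544922, 47.653053283691406), 88.58496856689453) [[0.5576, 0.0435], [0.6045, 0.1331]]
tab 83 [ 0.5738 -0.0554  0.089 ] ((575.9895629882812, -55.99610900878906), (60.0499382019043, 8.9102144241333), 0.3066566586494446) [[0.5463, -0.0605], [0.6044, -0.0516]]
plate 2185 [0.5778 0.0776 0.0335] ((579.6903076171875, 73.88858032226562), (269.71563720703125, 94.64415740966797), 88.53501892089844) [[0.5337, -0.0499], [0.6253, 0.2034]]
rail 5211 [0.5812 0.1818 0.0303] ((584.1580200195312, 268.2419128417969), (717.6846313476562, 100.0842056274414), 88.48628997802734) [[0.5333, -0.0659], [0.6319, 0.6055]]
stop 174 [0.5866 0.3717 0.0383] ((587.389892578125, 370.2911682128906), (23.185802459716797, 88.62635040283203), 87.90608215332031) [[0.544, 0.3595], [0.6301, 0.3817]]
box 1134 [0.7392 0.1095 0.0341] ((741.6192016601562, 110.15198516845703), (131.37887573242188, 87.30406951904297), 80.36164093017578) [[0.6944, 0.0473], [0.7848, 0.1726]]
```

Request:
move_arm([
  {"translation": [-31,-25,0],"roll": 0,"hand": 100},
  {"translation": [-31,-25,0],"roll": 0,"hand": 100},
  {"translation": [-31,-25,0],"roll": 0,"hand": 100},
  {"translation": [-31,-25,0],"roll": 0,"hand": 100},
  {"translation": [-31,-25,0],"roll": 0,"hand": 100},
  {"translation": [-31,-25,0],"roll": 0,"hand": 100},
  {"translation": [-31,-25,0],"roll": 0,"hand": 100},
  {"translation": [-31,-25,0],"roll": 0,"hand": 100},
  {"translation": [-31,-25,0],"roll": 0,"hand": 100},
  {"translation": [-31,-25,0],"roll": 0,"hand": 100},
])

```text
time_s: 0.93
tool_pos: [0.4045, 0.3297, 0.2005]
eef_rot: [-0.358, -3.116, 0.007]
contact_force: [0.8, 0.1, -0.1]
opening: 0.0939
```

Request:
move_arm([
  {"translation": [-31,-25,0],"hand": 100},
  {"translation": [-31,-25,0],"hand": 100},
  {"translation": [-31,-25,0],"hand": 100},
  {"translation": [-31,-25,0],"hand": 100},
  {"translation": [-20,-33,0],"hand": 100},
  {"translation": [-7,-39,0],"hand": 100},
  {"translation": [-7,-39,0],"hand": 100},
  {"translation": [-7,-39,0],"hand": 100},
  {"translation": [-7,-39,0],"hand": 100},
  {"translation": [-7,-39,0],"hand": 100},
])

```text
$.series[0]: bad value
```

Request:
move_arm([
  {"translation": [-7,-39,0],"hand": 100},
  {"translation": [-7,-39,0],"hand": 100},
  {"translation": [-7,-39,0],"hand": 100},
  {"translation": [-7,-39,0],"hand": 100},
  {"translation": [-7,-39,0],"hand": 100},
  {"translation": [0,0,0],"hand": 100},
])

```text
$.series[0]: bad value
```

Roll must be included in every row.

Request:
move_arm([
  {"translation": [-31,-25,0],"roll": 0,"hand": 100},
  {"translation": [-31,-25,0],"roll": 0,"hand": 100},
  {"translation": [-31,-25,0],"roll": 0,"hand": 100},
  {"translation": [-31,-25,0],"roll": 0,"hand": 100},
  {"translation": [-20,-33,0],"roll": 0,"hand": 100},
  {"translation": [-7,-39,0],"roll": 0,"hand": 100},
  {"translation": [-7,-39,0],"roll": 0,"hand": 100},
  {"translation": [-7,-39,0],"roll": 0,"hand": 100},
  {"translation": [-7,-39,0],"roll": 0,"hand": 100},
  {"translation": [-7,-39,0],"roll": 0,"hand": 100},
])

```text
time_s: 1.77
tool_pos: [0.5094, -0.0488, 0.2004]
eef_rot: [-0.358, -3.117, 0.009]
contact_force: [0.9, -0.1, 0.4]
opening: 0.0944
```

Request:
move_arm([
  {"translation": [-9,-38,0],"roll": 0,"hand": 100},
  {"translation": [-9,-38,0],"roll": 0,"hand": 100},
  {"translation": [-9,-38,0],"roll": 0,"hand": 100},
  {"translation": [-9,-38,0],"roll": 0,"hand": 100},
  {"translation": [-9,-38,0],"roll": 0,"hand": 100},
  {"translation": [-9,-38,0],"roll": 0,"hand": 100},
  {"translation": [-9,-38,0],"roll": 0,"hand": 100},
  {"translation": [-9,-30,0],"roll": 0,"hand": 100},
  {"translation": [0,0,0],"roll": 0,"hand": 100},
])

```text
time_s: 2.52
tool_pos: [0.5055, -0.3759, 0.2013]
eef_rot: [-0.366, -3.115, 0.011]
contact_force: [-0.7, 0.6, 0.3]
opening: 0.0941
```

```bash
cat > w.py <<'E'
from h import *
import sys
s=env.get_state(); print(s['tool_pos'].round(4),s['joints'].round(2)); R=cv2.Rodrigues(np.array(s['eef_rot']))[0]; print(R.round(4).tolist())
c=grab('wrist'); cv2.imwrite(sys.argv[1],cv2.resize(c['frame'][...,::-1],(640,480)))
E
python3 w.py pics/w1.png
```

```text
[ 0.5055 -0.3759  0.2013] [ 0.06  0.41  0.62  1.74 -0.26  1.08  2.11]
[[-0.9728, 0.2316, -0.006], [0.2317, 0.9728, -0.0063], [0.0044, -0.0075, -1.0]]
```

View pics/w1.png

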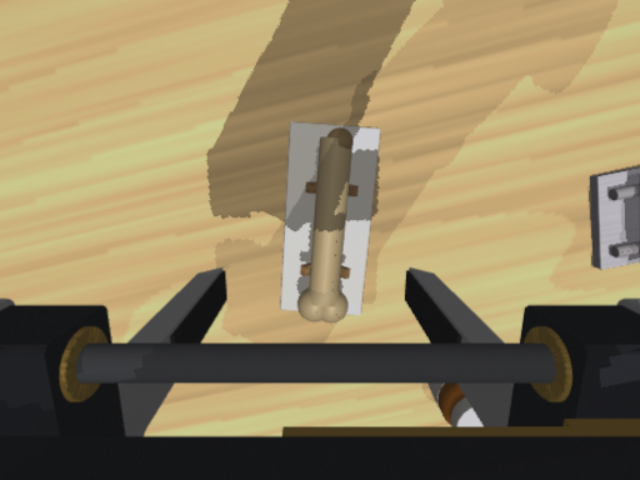

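The wrist view shows the bone at (330,220), knuckle at (323,305), tail at (340,135), and vees at rows 188 and 270. I'll fit the shaft axis next.

```bash
cat > fit.py <<'E'
from h import *
W=cloud(load('wrist')).reshape(-1,3)
o=np.array([.514,-.364]); d=np.array([.952,-.306])
for it in range(4):
    n=np.array([-d[1],d[0]]); q=W[:,:2]-o; a=q@d; b=q@n
    m=(W[:,2]>.055)&(W[:,2]<.08)&(abs(b)<.02)&(a>-.06)&(a<.05)
    # per-slice centre from edges
    A=[];B=[]
    for s in np.arange(-.055,.05,.004):
        k=m&(abs(a-s)<.002)
        if k.sum()>5: A.append(s);B.append((b[k].max()+b[k].min())/2)
    p=np.polyfit(A,B,1); o=o+n*p[1]; d=d+n*p[0]; d/=np.linalg.norm(d)
n=np.array([-d[1],d[0]]); q=W[:,:2]-o; a=q@d; b=q@n
print('axis',o,d,np.degrees(np.arctan2(d[1],d[0])),'top z',np.median(W[m&(abs(b)<.003)][:,2]))
k=(W[:,2]>.045)&(abs(b)<.03)&(abs(a)<.15)
print('bone ends a',np.nanpercentile(a[k],[0.3,99.7]),'width of knuckle',np.ptp(b[k&(a>.05)]))
h=k&(abs(b)>.017)&(W[:,2]<.06)&(abs(b)<.03); print('vee a hist',np.histogram(a[h]*1000,bins=np.arange(-100,105,5)))
e=k; c=a[e]; x0=(c.max()-.095+c.min()+.08)/2; print('bone origin',o+d*x0,x0)
E
python3 fit.py
```

```text
axis [ 0.51382826 -0.36453413] [ 0.95431626 -0.29879839] -17.38544603271432 top z 0.06412175420099564
bone ends a [-0.09091649  0.07767694] width of knuckle 0.04902798807632466
vee a hist (array([ 0,  0,  0,  0,  0,  0,  0,  0,  0,  0, 28, 41, 22,  0,  0,  0,  0,
        0,  0,  0,  0,  0,  0,  0,  0,  0, 25, 41, 14,  0,  0, 35, 40, 28,
       15, 11,  0,  0,  0,  0]), array([-100,  -95,  -90,  -85,  -80,  -75,  -70,  -65,  -60,  -55,  -50,
        -45,  -40,  -35,  -30,  -25,  -20,  -15,  -10,   -5,    0,    5,
         10,   15,   20,   25,   30,   35,   40,   45,   50,   55,   60,
         65,   70,   75,   80,   85,   90,   95,  100]))
bone origin [ 0.50051467 -0.36036562] -0.013950919423983806
```

Request:
move_arm([
  {"translation": [7,15,0],"roll": 0.07,"hand": 100},
  {"translation": [0,0,25],"roll": 0,"hand": 100},
  {"translation": [0,0,25],"roll": 0,"hand": 100},
  {"translation": [0,0,25],"roll": 0,"hand": 100},
  {"translation": [0,0,20],"roll": 0,"hand": 100},
  {"translation": [0,0,0],"roll": 0,"hand": 100},
])

```text
time_s: 3.07
tool_pos: [0.5026, -0.3519, 0.1024]
eef_rot: [-0.476, -3.1, 0.005]
contact_force: [-0.2, 0.2, -0.6]
opening: 0.0938
```

```bash
python3 w.py pics/w2.png; python3 fit.py
```

```text
[ 0.5026 -0.3519  0.1024] [ 0.07  0.5   0.58  1.86 -0.34  0.88  2.07]
[[-0.954, 0.2998, -0.0054], [0.2998, 0.954, -0.0027], [0.0044, -0.0042, -1.0]]
axis [ 0.51384214 -0.36449116] [ 0.95323244 -0.30223819] -17.592083532387672 top z 0.06406159215154651
bone ends a [-0.09291063  0.07785188] width of knuckle 0.0450639050667805
vee a hist (array([ 0,  0,  0,  0,  0,  0,  0,  0,  0,  0, 49, 91, 36,  0,  0,  0,  0,
        0,  0,  0,  0,  0,  0,  0,  0,  0, 52, 72, 30,  0,  0,  0,  0,  0,
        8, 14,  0,  0,  0,  0]), array([-100,  -95,  -90,  -85,  -80,  -75,  -70,  -65,  -60,  -55,  -50,
        -45,  -40,  -35,  -30,  -25,  -20,  -15,  -10,   -5,    0,    5,
         10,   15,   20,   25,   30,   35,   40,   45,   50,   55,   60,
         65,   70,   75,   80,   85,   90,   95,  100]))
bone origin [ 0.5009352  -0.36039881] -0.013540179390161201
```

Request:
move_arm([
  {"translation": [-1,-8.5,0],"roll": 0,"hand": 100},
  {"translation": [0,0,20],"roll": 0,"hand": 100},
  {"translation": [0,0,20],"roll": 0,"hand": 100},
  {"translation": [0,0,15],"roll": 0,"hand": 100},
  {"translation": [0,0,10],"roll": 0,"hand": 100},
  {"translation": [0,0,5],"roll": 0,"hand": 100},
  {"translation": [0,0,0],"roll": 0,"hand": 100},
])

```text
time_s: 3.7
tool_pos: [0.5067, -0.3646, 0.0415]
eef_rot: [0.471, 3.098, -0.01]
contact_force: [0.2, 0.1, -0.9]
opening: 0.0942
```

Request:
move_arm([
  {"translation": [6.5,2,0],"roll": 0,"hand": 100},
  {"translation": [0,0,6],"roll": 0,"hand": 100},
  {"translation": [0,0,4],"roll": 0,"hand": 100},
  {"translation": [0,0,0],"roll": 0,"hand": 100},
])

```text
time_s: 4.03
tool_pos: [0.5019, -0.3615, 0.0339]
eef_rot: [0.47, 3.094, -0.012]
contact_force: [-0.5, 0.1, -0.4]
opening: 0.0936
```

Request:
move_arm([
  {"translation": [1.3,1,3],"roll": 0,"hand": 60},
  {"translation": [0,0,0],"roll": 0,"hand": 45},
  {"translation": [0,0,0],"roll": 0,"hand": 40},
  {"translation": [0,0,0],"roll": 0,"hand": 40},
  {"translation": [0,0,0],"roll": 0,"hand": 40},
  {"translation": [0,0,0],"roll": 0,"hand": 40},
])

```text
time_s: 4.53
tool_pos: [0.5015, -0.3602, 0.0312]
eef_rot: [0.47, 3.094, -0.012]
contact_force: [-0.4, 0.1, 0.0]
opening: 0.0577
```

```bash
python3 w.py pics/w3.png
```

```text
[ 0.5015 -0.3602  0.0312] [ 0.13  0.58  0.52  1.91 -0.41  0.74  2.15]
[[-0.9549, 0.2968, 0.0113], [0.2967, 0.9549, -0.0096], [-0.0136, -0.0058, -0.9999]]
```

View pics/w3.png

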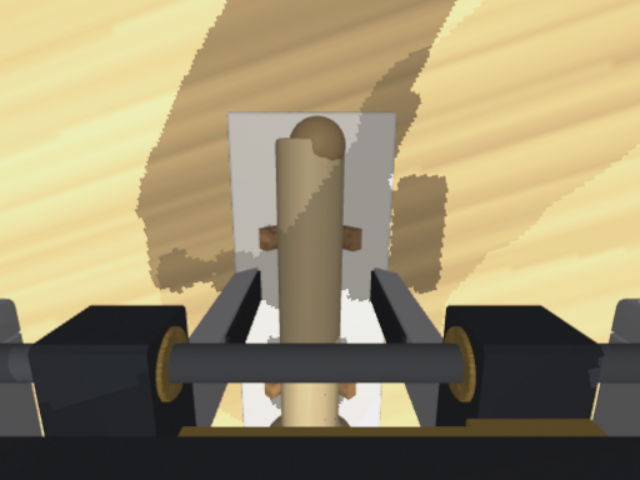

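The wrist view shows the shaft between the fingers: edges 281 and 343, fingertips at 260 and 372. The tips look roughly 1–2 mm off to +y, so I'll close gently and watch the lateral force.

Request:
move_arm([
  {"translation": [0,-1,0],"roll": 0,"hand": 37},
  {"translation": [0,0,0],"roll": 0,"hand": 37},
  {"translation": [0,0,0],"roll": 0,"hand": 34},
  {"translation": [0,0,0],"roll": 0,"hand": 34},
  {"translation": [0,0,0],"roll": 0,"hand": 32},
  {"translation": [0,0,0],"roll": 0,"hand": 32},
  {"translation": [0,0,0],"roll": 0,"hand": 32},
])

```text
time_s: 5.17
tool_pos: [0.5008, -0.3627, 0.0316]
eef_rot: [0.471, 3.093, -0.015]
contact_force: [-0.2, -0.7, 0.2]
opening: 0.03
```

Request:
move_arm([
  {"translation": [0,0,0],"roll": 0,"hand": 31},
  {"translation": [0,0,0],"roll": 0,"hand": 30},
  {"translation": [0,0,0],"roll": 0,"hand": 29},
  {"translation": [0,0,0],"roll": 0,"hand": 28},
  {"translation": [0,0,0],"roll": 0,"hand": 26},
  {"translation": [0,0,0],"roll": 0,"hand": 24},
])

```text
time_s: 5.67
tool_pos: [0.5008, -0.3628, 0.0317]
eef_rot: [0.471, 3.093, -0.015]
contact_force: [-0.7, -1.9, 0.2]
opening: 0.0295
```

```bash
python3 -c "
from h import *
s=env.get_state();print({k:np.round(v,4) for k,v in s.items()})"
```

```text
{'time_s': np.float64(5.6667), 'joints': array([ 0.1329,  0.5852,  0.5165,  1.9054, -0.4112,  0.7401,  2.1504]), 'qvel': array([-0.    , -0.0013,  0.0016, -0.0002,  0.0014,  0.0012,  0.0001]), 'effort': array([-1.08280e+00, -8.81780e+01,  1.44335e+01, -3.17591e+01,
       -3.10600e-01,  2.71400e-01,  1.78000e-02]), 'tool_pos': array([ 0.5008, -0.3628,  0.0317]), 'eef_rot': array([ 0.4713,  3.0926, -0.015 ]), 'contact_force': array([-0.6943, -1.9442,  0.2039]), 'torque': array([-0.3738,  0.1861, -0.028 ]), 'opening': np.float64(0.0295)}
```

Request:
move_arm([
  {"translation": [0,0,0],"roll": 0,"hand": 18},
  {"translation": [0,0,0],"roll": 0,"hand": 10},
  {"translation": [0,0,-3],"roll": 0,"hand": 10},
  {"translation": [0,0,-4],"roll": 0,"hand": 10},
  {"translation": [0,0,-8],"roll": 0,"hand": 10},
  {"translation": [0,0,-15],"roll": 0,"hand": 10},
  {"translation": [0,0,-20],"roll": 0,"hand": 10},
  {"translation": [0,0,0],"roll": 0,"hand": 10},
])

```text
time_s: 6.33
tool_pos: [0.4997, -0.3607, 0.0845]
eef_rot: [0.471, 3.096, -0.012]
contact_force: [-0.1, -0.3, -1.1]
opening: 0.0293
```

```bash
python3 w.py pics/w4.png
```

```text
[ 0.4997 -0.3607  0.0845] [ 0.09  0.51  0.56  1.88 -0.36  0.84  2.11]
[[-0.9547, 0.2974, 0.0092], [0.2973, 0.9547, -0.009], [-0.0114, -0.0058, -0.9999]]
```

View pics/w4.png

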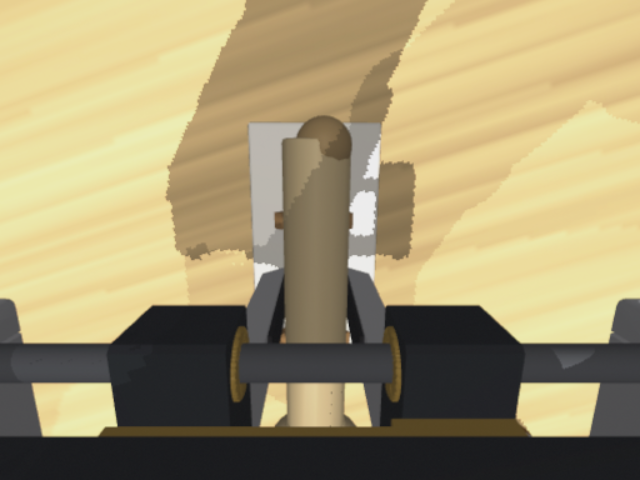

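The bone is held and lifted, level between the pads, with its tail at (323,116). Now I'll measure its pose in the tool frame.

```bash
cat > tf.py <<'E'
from h import *
s=env.get_state(); R=cv2.Rodrigues(np.array(s['eef_rot']))[0]
W=cloud(load('wrist')).reshape(-1,3); T=(W-s['tool_pos'])@R
k=(abs(T[:,1])<.025)&(T[:,2]>-.06)&(T[:,2]<.005)&(T[:,0]>.008)&(T[:,0]<.12)
P=T[k]; print('x range',P[:,0].min(),P[:,0].max())
for x in np.arange(.01,.1,.008):
    q=P[abs(P[:,0]-x)<.003]
    if len(q)>10: 
        t=q[abs(q[:,1]-np.median(q[:,1]))<.003]
        print(x.round(3),'ymid',((np.percentile(q[:,1],1)+np.percentile(q[:,1],99))/2).round(4),'top z',np.median(t[:,2]).round(4),'wide',np.ptp(q[:,1]).round(3))
E
python3 tf.py
```

```text
x range 0.00800723863346399 0.08291363874740089
0.01 ymid 0.0001 top z -0.0326 wide 0.05
0.018 ymid 0.002 top z -0.0344 wide 0.029
0.026 ymid 0.0017 top z -0.0344 wide 0.029
0.034 ymid 0.0017 top z -0.0347 wide 0.029
0.042 ymid 0.002 top z -0.0348 wide 0.029
0.05 ymid 0.0017 top z -0.0349 wide 0.029
0.058 ymid 0.002 top z -0.0349 wide 0.029
0.066 ymid 0.002 top z -0.0351 wide 0.029
0.074 ymid 0.0021 top z -0.0347 wide 0.029
0.082 ymid 0.005 top z -0.0298 wide 0.016
```

Request:
move_arm([
  {"translation": [0,0,-20],"roll": 0,"hand": 10},
  {"translation": [0,5,-30],"roll": 0,"hand": 10},
  {"translation": [2,15,-25],"roll": 0,"hand": 10},
  {"translation": [3,25,-10],"roll": 0,"hand": 10},
  {"translation": [4,32,0],"roll": 0,"hand": 10},
  {"translation": [4,32,0],"roll": 0,"hand": 10},
  {"translation": [4,32,0],"roll": 0,"hand": 10},
  {"translation": [4,32,0],"roll": 0,"hand": 10},
  {"translation": [4,32,0],"roll": 0,"hand": 10},
  {"translation": [4,32,0],"roll": 0,"hand": 10},
])

```text
time_s: 7.22
tool_pos: [0.5391, -0.1202, 0.1679]
eef_rot: [0.487, 3.097, -0.01]
contact_force: [1.0, -0.8, -1.2]
opening: 0.0293
```

Request:
move_arm([
  {"translation": [4,32,0],"roll": 0,"hand": 10},
  {"translation": [4,32,0],"roll": 0,"hand": 10},
  {"translation": [4,32,0],"roll": 0,"hand": 10},
  {"translation": [4,32,0],"roll": 0,"hand": 10},
  {"translation": [4,32,0],"roll": 0,"hand": 10},
  {"translation": [3,25,0],"roll": 0,"hand": 10},
  {"translation": [0,10,0],"roll": 0,"hand": 10},
  {"translation": [0,0,0],"roll": 0,"hand": 10},
])

```text
time_s: 7.88
tool_pos: [0.5748, 0.0923, 0.1634]
eef_rot: [0.471, 3.104, -0.007]
contact_force: [-1.1, -0.1, -1.5]
opening: 0.0296
```

Request:
move_arm([
  {"translation": [0,0,0],"roll": 0.06,"hand": 10},
  {"translation": [0,0,0],"roll": 0.11,"hand": 10},
  {"translation": [0,0,0],"roll": 0.12,"hand": 10},
  {"translation": [0,0,0],"roll": 0.12,"hand": 10},
  {"translation": [0,0,0],"roll": 0.12,"hand": 10},
  {"translation": [0,0,0],"roll": 0.12,"hand": 10},
  {"translation": [0,0,0],"roll": 0.12,"hand": 10},
  {"translation": [0,0,0],"roll": 0.12,"hand": 10},
  {"translation": [0,0,0],"roll": 0.12,"hand": 10},
  {"translation": [0,0,0],"roll": 0.12,"hand": 10},
])

```text
time_s: 8.72
tool_pos: [0.5713, 0.0769, 0.1615]
eef_rot: [2.109, 2.325, -0.012]
contact_force: [0.3, -0.2, -0.4]
opening: 0.0294
```

Request:
move_arm([
  {"translation": [0,0,0],"roll": 0.12,"hand": 10},
  {"translation": [0,0,0],"roll": 0,"hand": 10},
])

```text
time_s: 8.88
tool_pos: [0.5705, 0.0733, 0.1613]
eef_rot: [2.258, 2.179, -0.013]
contact_force: [-0.5, -0.8, -0.7]
opening: 0.029
```

```bash
python3 w.py pics/w5.png; python3 tf.py | head -8
```

```text
[0.5705 0.0733 0.1613] [-0.88  0.41  0.82  1.91 -0.35  0.98  0.06]
[[0.0355, 0.9994, -0.0035], [0.9993, -0.0355, -0.0081], [-0.0082, -0.0032, -1.0]]
x range 0.00801539261138777 0.08482113603945941
0.01 ymid -0.0 top z -0.0328 wide 0.05
0.018 ymid -0.0003 top z -0.0327 wide 0.029
0.026 ymid 0.0 top z -0.0331 wide 0.029
0.034 ymid 0.0001 top z -0.0331 wide 0.029
0.042 ymid 0.0003 top z -0.0331 wide 0.029
0.05 ymid 0.0001 top z -0.0333 wide 0.029
0.058 ymid 0.0002 top z -0.0335 wide 0.029
```

View pics/w5.png

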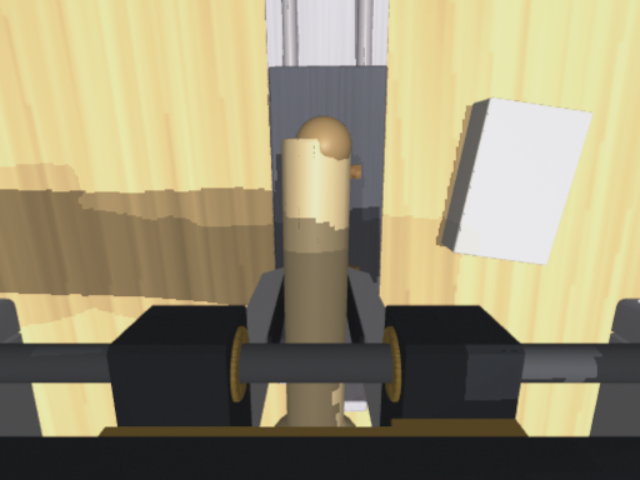

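The view shows the bone above the carriage: plate edges at columns 270 and 385, plate front edge at row 66, far vee at (355,172). I'll measure the plate from here.

```bash
python3 - <<'E'
from h import *
C=load('wrist');W=cloud(C)
Z=W[...,2]; m=(Z>.026)&(Z<.041)&(abs(W[...,0]-.585)<.07)&(W[...,1]>.1)&(W[...,1]<.22)
dark=C['frame'].max(-1)<130; m&=dark
P=W[m]; print(len(P),np.median(P[:,2]))
A=[];L=[];H=[]
for y in np.arange(.14,.2,.004):
    q=P[abs(P[:,1]-y)<.002]
    A.append(y);L.append(q[:,0].min());H.append(q[:,0].max())
A=np.array(A);L=np.array(L);H=np.array(H);print(np.round(H-L,4))
p=np.polyfit(A,(H+L)/2,1);print('mid x at y=.089',np.polyval(p,.089),'slope',p[0],'edges',np.polyfit(A,L,1)[0],np.polyfit(A,H,1)[0])
print('front y',np.percentile(P[:,1],[99,99.9]))
v=(Z>.045)&(Z<.075)&(W[...,0]>.59)&(W[...,0]<.612)&(W[...,1]>.1)&(W[...,1]<.16);print('vee',W[v].min(0),W[v].max(0),v.sum())
E
```

```text
6371 0.033726604766634444
[0.0922 0.0917 0.0915 0.0922 0.0919 0.0913 0.0924 0.0921 0.0917 0.0922
 0.0921 0.0918 0.0925 0.0923 0.0919]
mid x at y=.089 0.5801614498601808 slope 0.02865441033824435 edges 0.025781768785049352 0.03152705189143809
front y [0.20703705 0.20824433]
vee [0.59766841 0.1228712  0.0590322 ] [0.60532781 0.13302403 0.0692637 ] 95
```

Request:
move_arm([
  {"translation": [12,9,0],"roll": 0.008,"hand": 10},
  {"translation": [0,0,20],"roll": 0,"hand": 10},
  {"translation": [0,0,20],"roll": 0,"hand": 10},
  {"translation": [0,0,20],"roll": 0,"hand": 10},
  {"translation": [0,0,12],"roll": 0,"hand": 10},
  {"translation": [0,0,0],"roll": 0,"hand": 10},
])

```text
time_s: 9.43
tool_pos: [0.5822, 0.0836, 0.0872]
eef_rot: [2.236, 2.202, -0.008]
contact_force: [-0.7, -0.1, -1.4]
opening: 0.0293
```

Request:
move_arm([
  {"translation": [1.4,-2,0],"roll": 0.012,"hand": 10},
  {"translation": [0,0,10],"roll": 0,"hand": 10},
  {"translation": [0,0,10],"roll": 0,"hand": 10},
  {"translation": [0,0,0],"roll": 0,"hand": 10},
])

```text
time_s: 9.77
tool_pos: [0.5813, 0.085, 0.0675]
eef_rot: [2.246, 2.191, -0.005]
contact_force: [-0.6, 0.5, -1.8]
opening: 0.0292
```

Request:
move_arm([
  {"translation": [0,-1,5],"roll": 0,"hand": 10},
  {"translation": [0,0,4],"roll": 0,"hand": 10},
  {"translation": [0,0,0],"roll": 0,"hand": 10},
])

```text
time_s: 10.02
tool_pos: [0.5806, 0.0851, 0.0581]
eef_rot: [2.245, 2.192, -0.003]
contact_force: [-0.3, -0.3, -0.8]
opening: 0.0294
```

```bash
python3 w.py pics/w6.png; python3 tf.py | head -8; python3 - <<'E'
from h import *
cv2.imwrite('pics/side1.png',cv2.resize(grab('side')['frame'][190:290,140:270,::-1],None,fx=5,fy=5,interpolation=cv2.INTER_CUBIC))
E
```

```text
[0.5806 0.0851 0.0581] [-0.79  0.56  0.7   1.96 -0.49  0.8   0.16]
[[0.0239, 0.9997, 0.0015], [0.9997, -0.0239, -0.0047], [-0.0046, 0.0017, -1.0]]
x range 0.008001419325106236 0.08465964949282068
0.01 ymid 0.0 top z -0.0323 wide 0.05
0.018 ymid -0.0006 top z -0.0326 wide 0.029
0.026 ymid -0.0002 top z -0.0327 wide 0.029
0.034 ymid -0.0003 top z -0.0329 wide 0.028
0.042 ymid 0.0004 top z -0.0329 wide 0.048
0.05 ymid 0.0002 top z -0.0331 wide 0.048
0.058 ymid -0.0003 top z -0.0332 wide 0.028
```

View pics/side1.png

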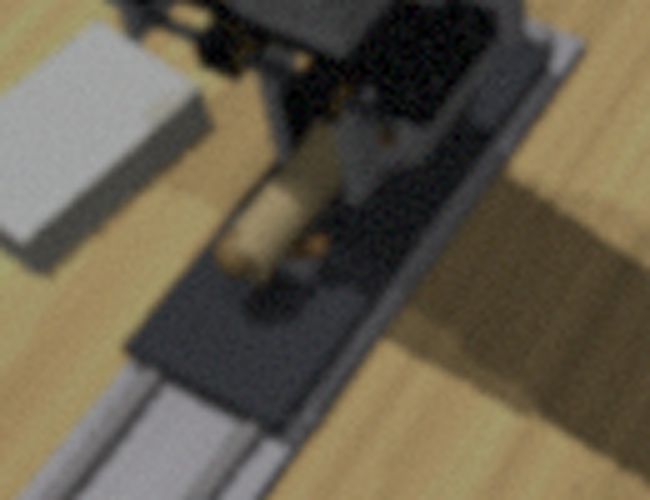

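The bone is over the cradle, aligned with the plate, with the near vee at (315,243). I'll go down in small steps.

Request:
move_arm([
  {"translation": [0,0,3],"roll": 0,"hand": 10},
  {"translation": [0,0,1.5],"roll": 0,"hand": 10},
  {"translation": [0,0,0],"roll": 0,"hand": 10},
])

```text
time_s: 10.37
tool_pos: [0.5813, 0.0851, 0.0543]
eef_rot: [2.244, 2.191, -0.001]
contact_force: [0.3, -0.2, -0.3]
opening: 0.0293
```

Request:
move_arm([
  {"translation": [0,-0.5,1.3],"roll": 0,"hand": 10},
  {"translation": [0,0,0],"roll": 0,"hand": 10},
])

```text
time_s: 10.53
tool_pos: [0.5808, 0.0852, 0.053]
eef_rot: [2.244, 2.191, -0.001]
contact_force: [0.1, -0.0, -1.5]
opening: 0.0295
```

Request:
move_arm([
  {"translation": [0,0,0.8],"roll": 0,"hand": 10},
  {"translation": [0,0,0],"roll": 0,"hand": 10},
])

```text
time_s: 10.7
tool_pos: [0.5809, 0.0852, 0.0523]
eef_rot: [2.244, 2.191, -0.001]
contact_force: [0.7, -0.4, -0.3]
opening: 0.029
```

Request:
move_arm([
  {"translation": [0,0,0.8],"roll": 0,"hand": 10},
  {"translation": [0,0,0],"roll": 0,"hand": 10},
])

```text
time_s: 10.87
tool_pos: [0.5811, 0.0853, 0.0516]
eef_rot: [2.244, 2.191, -0.0]
contact_force: [-0.7, 0.2, 0.5]
opening: 0.0294
```

Request:
move_arm([
  {"translation": [0,0,0.7],"roll": 0,"hand": 10},
  {"translation": [0,0,0],"roll": 0,"hand": 10},
])

```text
time_s: 11.03
tool_pos: [0.5811, 0.0853, 0.0515]
eef_rot: [2.245, 2.191, 0.0]
contact_force: [-2.1, 1.3, 1.8]
opening: 0.0294
```

Contact is showing: about 3 N above baseline, and the descent is resisted. Releasing gently.

Request:
move_arm([
  {"translation": [0,0,0],"roll": 0,"hand": 30},
  {"translation": [0,0,0],"roll": 0,"hand": 33},
  {"translation": [0,0,0],"roll": 0,"hand": 36},
  {"translation": [0,0,0],"roll": 0,"hand": 42},
  {"translation": [0,0,0],"roll": 0,"hand": 55},
  {"translation": [0,0,0],"roll": 0,"hand": 70},
  {"translation": [0,0,0],"roll": 0,"hand": 70},
  {"translation": [0,0,0],"roll": 0,"hand": 70},
  {"translation": [0,0,0],"roll": 0,"hand": 70},
])

```text
time_s: 11.78
tool_pos: [0.5813, 0.0853, 0.0514]
eef_rot: [2.244, 2.191, 0.001]
contact_force: [-0.5, 0.4, -0.9]
opening: 0.065
```

```bash
python3 w.py pics/w7.png; python3 tf.py
```

```text
[0.5813 0.0853 0.0514] [-0.78  0.56  0.69  1.96 -0.5   0.78  0.17]
[[0.0241, 0.9997, 0.0038], [0.9997, -0.0241, -0.0034], [-0.0033, 0.0039, -1.0]]
x range 0.008001704664910233 0.08456824048639239
0.01 ymid -0.0004 top z -0.0326 wide 0.029
0.018 ymid -0.0005 top z -0.0328 wide 0.029
0.026 ymid -0.0004 top z -0.0328 wide 0.029
0.034 ymid -0.0004 top z -0.0328 wide 0.029
0.042 ymid -0.0005 top z -0.033 wide 0.048
0.05 ymid -0.0005 top z -0.0328 wide 0.048
0.058 ymid -0.0002 top z -0.0329 wide 0.029
0.066 ymid -0.0005 top z -0.0329 wide 0.029
0.074 ymid -0.0003 top z -0.0328 wide 0.029
0.082 ymid 0.0025 top z -0.0294 wide 0.019
```

View pics/w7.png

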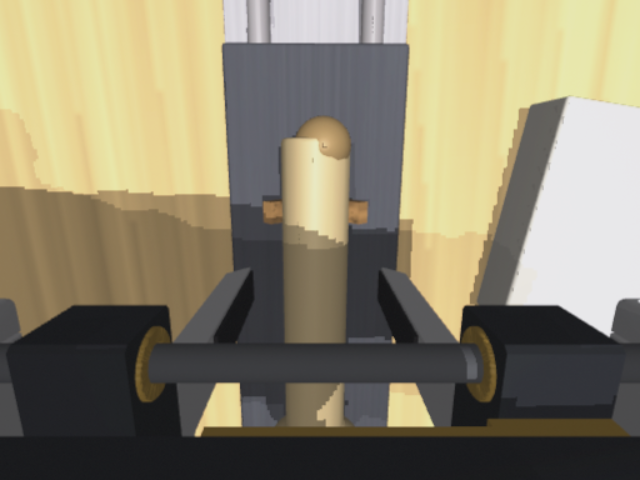

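The bone lies level in both vees (far vee at row 212), untouched, with the fingers clear on both sides. Retreating up, then back behind the tab.

Request:
move_arm([
  {"translation": [0,0,-5],"roll": 0,"hand": 75},
  {"translation": [0,0,-10],"roll": 0,"hand": 75},
  {"translation": [0,0,-20],"roll": 0,"hand": 75},
  {"translation": [0,0,-30],"roll": 0,"hand": 75},
  {"translation": [0,0,-35],"roll": 0,"hand": 75},
  {"translation": [0,0,-35],"roll": 0,"hand": 75},
  {"translation": [-20,0,0],"roll": 0,"hand": 0},
  {"translation": [-35,0,0],"roll": 0,"hand": 0},
  {"translation": [-35,0,0],"roll": 0,"hand": 0},
  {"translation": [-35,0,0],"roll": 0,"hand": 0},
])

```text
time_s: 12.67
tool_pos: [0.5785, -0.036, 0.2002]
eef_rot: [2.232, 2.203, 0.004]
contact_force: [0.4, -0.1, 0.2]
opening: 0.0473
```

Request:
move_arm([
  {"translation": [-35,0,0],"roll": 0,"hand": 0},
  {"translation": [-20,0,0],"roll": 0,"hand": 0},
  {"translation": [0,0,0],"roll": 0,"hand": 0},
  {"translation": [0,0,0],"roll": 0,"hand": 0},
])

```text
time_s: 13.0
tool_pos: [0.5762, -0.1025, 0.2053]
eef_rot: [2.241, 2.189, 0.008]
contact_force: [-0.1, 0.9, 0.7]
opening: 0.0206
```

```bash
python3 w.py pics/w8.png; python3 - <<'E'
from h import *
W=cloud(load('wrist'));Z=W[...,2]
m=(Z>.08)&(Z<.1)&(abs(W[...,0]-.58)<.04)&(W[...,1]<-.03)&(W[...,1]>-.1);print('tab wrist',m.sum(), W[m].min(0) if m.any() else '',W[m].max(0) if m.any() else '')
W=cloud(grab('top'));Z=W[...,2]
m=(Z>.06)&(Z<.1)&(abs(W[...,0]-.58)<.04)&(W[...,1]<-.04)&(W[...,1]>-.08);print('tab top',m.sum(), W[m].min(0) if m.any() else '',W[m].max(0) if m.any() else '')
E
```

```text
[ 0.5762 -0.1025  0.2053] [-0.61  0.37  0.87  1.86 -0.32  1.05  0.36]
[[0.0235, 0.9997, 0.0102], [0.9997, -0.0235, -0.0028], [-0.0026, 0.0102, -0.9999]]
tab wrist 584 [ 0.54725786 -0.06126865  0.08629536] [ 0.60622208 -0.05092913  0.09203761]
tab top 0
```

View pics/w8.png

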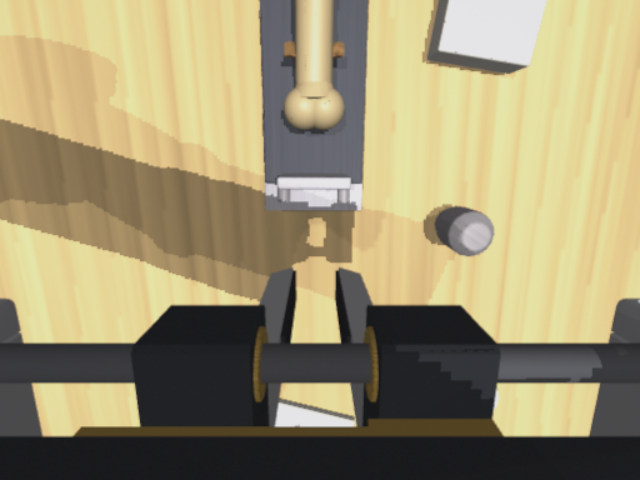

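The view shows the bone in the cradle, knuckle at (314,105), tab at (314,183), and the fingers behind the tab. Tab outer face is at y = −0.061. Descending.

Request:
move_arm([
  {"translation": [0,0,25],"roll": 0,"hand": 0},
  {"translation": [0,0,30],"roll": 0,"hand": 0},
  {"translation": [0,0,30],"roll": 0,"hand": 0},
  {"translation": [0,0,30],"roll": 0,"hand": 0},
  {"translation": [0,0,20],"roll": 0,"hand": 0},
  {"translation": [0,0,0],"roll": 0,"hand": 0},
])

```text
time_s: 13.6
tool_pos: [0.5813, -0.0908, 0.0668]
eef_rot: [2.224, 2.205, 0.017]
contact_force: [-1.1, 1.2, -0.0]
opening: 0.0005
```

Request:
move_arm([
  {"translation": [0,-4,6],"roll": 0,"hand": 0},
  {"translation": [6,0,0],"roll": 0,"hand": 0},
  {"translation": [6,0,0],"roll": 0,"hand": 0},
  {"translation": [3,0,0],"roll": 0,"hand": 0},
  {"translation": [3,0,0],"roll": 0,"hand": 0},
  {"translation": [3,0,0],"roll": 0,"hand": 0},
  {"translation": [3,0,0],"roll": 0,"hand": 0},
  {"translation": [3,0,0],"roll": 0,"hand": 0},
])

```text
time_s: 14.27
tool_pos: [0.5796, -0.0585, 0.0655]
eef_rot: [2.218, 2.207, 0.022]
contact_force: [0.6, -2.0, -1.3]
opening: 0.0001
```

Request:
move_arm([
  {"translation": [4,0,1],"roll": 0,"hand": 0},
  {"translation": [5,0,1],"roll": 0,"hand": 0},
  {"translation": [6,0,1],"roll": 0,"hand": 0},
  {"translation": [7,0,0.5],"roll": 0,"hand": 0},
  {"translation": [7,0,0.5],"roll": 0,"hand": 0},
  {"translation": [7,0,0],"roll": 0,"hand": 0},
  {"translation": [7,0,0],"roll": 0,"hand": 0},
  {"translation": [7,0,0],"roll": 0,"hand": 0},
  {"translation": [7,0,0],"roll": 0,"hand": 0},
  {"translation": [6,0,0],"roll": 0,"hand": 0},
])

```text
time_s: 15.1
tool_pos: [0.5819, 0.0103, 0.0623]
eef_rot: [2.217, 2.204, 0.026]
contact_force: [1.4, -3.4, 0.2]
opening: 0.0005
```

Remaining: about 67 mm.

Request:
move_arm([
  {"translation": [6,0,0],"roll": 0,"hand": 0},
  {"translation": [6,0,0],"roll": 0,"hand": 0},
  {"translation": [6,0,0],"roll": 0,"hand": 0},
  {"translation": [6,0,0],"roll": 0,"hand": 0},
  {"translation": [6,0,0],"roll": 0,"hand": 0},
  {"translation": [5,0,0],"roll": 0,"hand": 0},
  {"translation": [4,0,0],"roll": 0,"hand": 0},
  {"translation": [3,0,0],"roll": 0,"hand": 0},
  {"translation": [3,0,0],"roll": 0,"hand": 0},
  {"translation": [2,0,0],"roll": 0,"hand": 0},
])

```text
time_s: 15.93
tool_pos: [0.5819, 0.0638, 0.0622]
eef_rot: [2.216, 2.206, 0.025]
contact_force: [1.5, -2.8, 0.3]
opening: 0.0005
```

Request:
move_arm([
  {"translation": [2,0,0],"roll": 0,"hand": 0},
  {"translation": [2,0,0],"roll": 0,"hand": 0},
  {"translation": [2,0,0],"roll": 0,"hand": 0},
  {"translation": [2,0,0],"roll": 0,"hand": 0},
  {"translation": [2,0,0],"roll": 0,"hand": 0},
])

```text
time_s: 16.35
tool_pos: [0.5819, 0.0741, 0.0622]
eef_rot: [2.217, 2.205, 0.025]
contact_force: [2.5, -1.5, -0.4]
opening: 0.0
```

Request:
move_arm([
  {"translation": [1.5,0,0],"roll": 0,"hand": 0},
  {"translation": [1.5,0,0],"roll": 0,"hand": 0},
  {"translation": [1.5,0,0],"roll": 0,"hand": 0},
])

```text
time_s: 16.6
tool_pos: [0.5819, 0.0771, 0.0622]
eef_rot: [2.217, 2.202, 0.023]
contact_force: [1.6, -15.1, 0.9]
opening: 0.0005
```

That 15 N means it's at the hard stop. Backing off and checking.

Request:
move_arm([
  {"translation": [-3,0,0],"roll": 0,"hand": 0},
  {"translation": [-10,0,0],"roll": 0,"hand": 0},
  {"translation": [-25,0,0],"roll": 0,"hand": 0},
  {"translation": [-30,0,0],"roll": 0,"hand": 0},
  {"translation": [0,0,-30],"roll": 0,"hand": 0},
  {"translation": [0,0,-35],"roll": 0,"hand": 0},
  {"translation": [0,0,-35],"roll": 0,"hand": 0},
  {"translation": [-30,0,-20],"roll": 0,"hand": 0},
  {"translation": [-30,0,0],"roll": 0,"hand": 0},
  {"translation": [0,0,0],"roll": 0,"hand": 0},
])

```text
time_s: 17.43
tool_pos: [0.5748, -0.0582, 0.186]
eef_rot: [2.219, 2.209, 0.017]
contact_force: [-0.7, -1.4, -0.7]
opening: 0.0003
```

```bash
python3 - <<'E'
from h import *
c=grab('top'); cv2.imwrite('pics/top9.png',cv2.resize(c['frame'][90:210,30:290,::-1],None,fx=3,fy=3))
W=cloud(c);Z=W[...,2]
def box(z0,z1,x0,x1,y0,y1):
    m=(Z>z0)&(Z<z1)&(W[...,0]>x0)&(W[...,0]<x1)&(W[...,1]>y0)&(W[...,1]<y1);return W[m]
P=box(.076,.1,.54,.62,.0,.12);print('bone knuckle/tab',P[:,1].min() if len(P) else None)
P=box(.073,.095,.56,.605,.12,.33);print('bone',len(P),np.median(P[:,2]) , P[:,1].min(),P[:,1].max(),np.median(P[:,0])) if len(P) else 0
d=c['frame'].max(-1)<95
m=(Z>.028)&(Z<.04)&d&(W[...,0]>.53)&(W[...,0]<.64)&(W[...,1]>.0)&(W[...,1]<.4);P=W[m];print('plate y',np.percentile(P[:,1],[.5,99.5]))
r=box(.079,.09,.56,.605,.14,.32)[:,:2].astype(np.float32)
if len(r)>5: print(cv2.fitLine(r,cv2.DIST_HUBER,0,.01,.01).ravel())
E
```

```text
bone knuckle/tab 0.0887611088688158
bone 601 0.08178089926472386 0.1371521407358539 0.31777597167022625 0.5817016394971459
plate y [0.10604249 0.36422541]
[0.03933507 0.9992261  0.5826771  0.21972644]
```

View pics/top9.png

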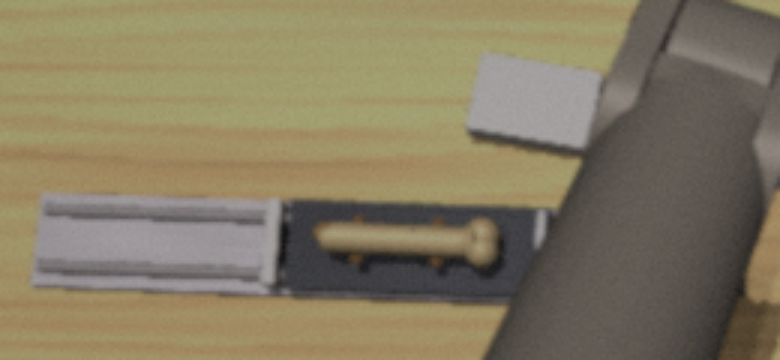

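The top crop shows the carriage front against the stop at column 275. The bone lies in both vees, columns 315–498, and the box is where it was. Every number is within tolerance, so I'm handing in.

```bash
python3 -c "
from workcell import env
print(env.finish_job())"
```

```text
the job is handed in; nothing more can be done
None
```

I picked the bone up at its shaft, laid it in the cradle and let go. I then pushed the carriage home by its tab with closed fingers and handed the job in at about 17.5 s of the 58 s. No verdict was reported.

**Grip and placing:** The grip used the fixed half force, which is about 30 N per pad. I lowered the bone until I felt about 3 N of contact before letting go. The view from the wrist then showed it level in both vees and clear of the fingers.

**Carriage:** The push force rose from about 3 N to 15 N at the end, so it reached the hard stop. The tab's outer face moved about 150 mm by the camera, against about 147 mm expected. The last picture shows the front edge against the stop.

**Bone at the end:** It lies at y ≈ 0.235 m, against about 0.2355 m expected for the cradle. Its axis is about 0.012 rad off the rail's direction, and the arm is clear of it.

**Disagreements and gaps:**
- The wrist camera and the reported arm position disagreed by up to 2 mm while I was picking the bone up, which is within the stated calibration.
- The box was in place in the last picture. The jar, objective and brush were outside that crop, so I didn't re-measure them at the end. I felt no contact with anything but the bone and the tab.

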